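Drift the seized hinge pin out of a flip-lens mount

TASK

The brass hinge pin of the white flip-lens mount is stuck. Take the blue drift punch from its orange rest, feel its nose into the pin's hole on the side away from the clear catch sleeve, and push the pin right out of the grey hinge block and on into the sleeve until you feel it come up against the end cap; then lay the punch back in the two notches of its rest and let go. Be gentle: never lean on the mount with more than about 30 N, and leave the lens post, the bottle and the screw tray where they stand.

Things in the scene. Friction and masses are not known exactly. Their poses are not given: they have to be found in the camera images.
- bracket: White flip-lens mount bolted to the table; origin under the middle of its 120 (x) x 70 (y) x 10 mm foot, z up. On it, at z = 40 to 90 mm, sits a grey hinge block 46 (x) x 30 (y) x 50 mm, faces at y = -15 mm (drive face) and +15 mm. A hole of 9.5 mm, mouth chamfered 1 mm, runs through it along y at z = 65 mm and holds the stuck pin. The block is clamped and does not shift under the punch.
- bore_mid (a point): Point on the drive face (bracket x = 0, y = -15, z = 65 mm), axes as the bracket's; the pin is driven to +y. The hole's true mouth has the same y and z but lies anywhere within 12 mm of this point along x: the block was clamped off centre and no reading shows it. Find it by feel, or by eye: a red line 3 mm wide along the block's top and down its drive face marks the hole's axis.
- sleeve_mid (a point): Point on the block's far face (bracket x = 0, y = +15, z = 65 mm). Here, in line with the hole, a clear catch sleeve of 15 mm diameter with a black end cap stands out 38 mm to +y.
- lens (a point): Centre of the mount's own lens, a black ring of 44 mm, 10 mm thick, on a white cheek at bracket x = -47 to -37 mm; the ring spans bracket y = -12 to +32 mm and reaches up to z = 144 mm; the cheek spans y = -18 to +18 mm up to z = 105 mm. Keep the gripper clear of it.
- pin (a joint): How deep the near (driven) end of the brass pin (8.5 mm thick, 26 mm long) lies inside the drive face, in m: 0.004 to 0.010 at the start; at 0.030 it has just left the block, all in the sleeve; at 0.034 it comes up against the hard end cap. It slides stiffly against about 9 N, plus about 0.3 N for each 10 mm/s, and stays where it is left.
- punch: Drift punch: square blue handle 14 x 14 mm, 120 mm long, along y; at its +y end a steel nose of 7 mm diameter, 42 mm long (its first 4 mm are a cone down from 13 mm). 0.13 to 0.21 kg; origin on the axis in the middle of the handle, near the centre of mass. It lies in the rest with the nose to the rest's +y, its axis 47 mm above the table.
- punch_tip (a point): Flat end of the punch's nose, on its axis, 102 mm from the punch's origin along its +y.
- rest: Orange tool rest fixed to the table; origin under the middle of its 60 (x) x 130 (y) x 6 mm foot. Two notched uprights, 10 mm thick, at y = -42 and +42 mm; the notches are 20 mm wide (x), their floors at z = 40 mm, their horns end at z = 54 mm. The punch's handle lies in both notches along y; between the uprights (74 mm apart) it can be grasped from above.
- lens_post: Bystander: green lens on a steel post with a round foot of 48 mm, 98 mm high; origin under the foot.
- bottle: Bystander: amber bottle, 48 mm diameter, 95 mm high; origin under its middle.
- screw_tray: Bystander: open blue tray 55 x 70 x 30 mm; origin under its middle.
Mind the look-alikes: they are no part of the job. Of the things shaped like the bracket, the white one is meant. Of the things shaped like the punch, the blue one is meant.

How it is judged:
By the outcome, as a careful person would: the job done as asked, in the order asked, and still so for the second after the job is handed in, with the robot touching nothing.
It also fails if it takes over 72 s, if anything falls off the work surface, if the arm or the gripper's body presses on something with over 40 N, if the wrist force passes 120 N, or if a joint passes its speed limit or range.

ROBOT

A 6-joint arm with a two-finger parallel gripper is mounted at the origin on the work surface. World frame = base frame: x ahead of the robot, y to its left, z up, the work surface at z = 0. Lengths are in m, angles in rad, forces in N, time in s.
With the tool pointing down it reaches from about 0.4 to 0.825 m from the base axis. Payload 7 kg.
Tool frame: the origin (TCP) lies midway between the tips of the shut fingers; the grasp point (between the pads) lies 19 mm behind it; z points along the fingers, y is the line along which they close (so a half turn about z gives the same grasp; the last joint's range is limited). The gripper opens to 88 mm and grips with 3 to 60 N. Pads are 19 mm wide; open, the fingers measure 130 mm over their backs; the gripper's body (78 mm by 193 mm) begins 47 mm behind the grasp point.
Start: joints at [-0.985, 0.359, 0.012, 0, -1.224, -0.288], TCP at [0.198, -0.645, 0.227] pointing down, gripper open.
Joint ranges: [-3.07, 3.07], [-1.43, 2.12], [-1.02, 1.25], [-3.03, 1.67], [-3.05, -0], [-3.03, 3.03]. Speed limits (rad/s): [2.39, 2.39, 3.01, 3.14, 3.14, 3.14].

INTERFACE

Orientations are given as [roll, pitch, yaw] about the fixed x, y, z axes, in that order (R = Rz(yaw) Ry(pitch) Rx(roll)).
In Python, from station import arm gives the robot as it stands.
- The arm moves only by the tool servo_tool, never from a script. Its argument "deltas" is a list of rows, each a list of 7 numbers: the closure, from -1 (fully open) to 1 (shut), then the shift along the tool's x, y, z in mm, then the turn, a rotation vector about the tool's x, y, z in degrees. In form: [[gripper, x, y, z, ax, ay, az], ...]. A call has 1 to 20 rows; each row shifts and turns the commanded pose from where the row before left it, along the tool's axes as they then stand; what a row does not reach is not made up. A row lasts 1/12 s, in which the tool goes at most 41.7 mm and 7.16 degrees, less where a joint would pass 70% of its speed; a pose out of reach is approached as far as the arm can. A call is refused whole if a number of a shift passes 41.7 or a number of a turn 7.16, either way. A call with a gripper value outside its range is refused whole. The fingers move at their own pace and stop on an object; "squeeze" is the grip in N (left out, the last holds). Time passes only in rows, so rows that do not move let the fingers close. It gives the time, the measured TCP pose, the force, the opening and the grip force at its end, in the units of the state.
- arm.get_state(): the state, without advancing time (a new reading comes with each control period).
- arm.grab_frame(name): name is "scene" or "top" or "wrist"; returns a dict with "color" (420x560x3 uint8, red, green, blue), "K" (3x3 intrinsics, pixels), "distortion" ([k1, k2, p1, p2, k3] as OpenCV has them; the pictures are not rectified), "position" and "orientation" of the camera in the world. Camera axes: x right, y down, z forward; pixel columns grow to the right and rows downward; lengths in m; the calibration is good to about 2 mm. A picture is of the moment at which its call begins. There is no depth.
- arm.job_done(): hands the job in; it is judged then, once.
Trained networks look in a picture, given as the dict that the camera call returned (one of the last four; its "shot" number tells which), for a name from the list of things; names that differ only in an ending like _2 or _b are one class to them, and where a whole thing is asked for, a point or a joint stands for the part that bears it (a point fixed in the world has none). Each returns a list of dicts, best first, with "conf" (0 to 1); they miss things now and then, are a little off and sometimes report something else, mostly with a low value. They report only what shows in the picture. A call takes as long as a camera call. They do not tell look-alikes from the thing itself.
- arm.recognise(query, picture): "at" ([x, y, z] in m, in the coordinates of the camera as it stood for that picture, good to about 4 mm: the middle of the surface that is visible of it).
The state is a dict: "t": time; "q": joint angles; "qd": joint speeds; "joint_efforts": joint torques, N m; "eef_pos": TCP position; "ee_rot": TCP orientation; "force": force on the tool from outside, world axes, zero at the start; "moment": the same for the moment, N m; "width": finger opening in m; "gripper_force": force on a finger pad.
Only numpy, scipy, OpenCV 4.12 (cv2) and the standard library are available. Lean on these libraries where they do the work, as an engineer would, in place of code of your own. Each camera call takes 0.05 s, during which the arm holds its last target. There are 200 camera calls.

## Working session

There is one attempt and no reset: what is moved stays moved. The work goes in short steps, Python scripts to look and compute and a tool call to move; the robot and the scene stay as the last step left them, time stands still between calls to the robot, and variables do not carry over. Pictures are saved under pics/ and viewed, at most 10 in all, crops included, and the job is handed in when it is done.

Besides the shell and the picture viewer there is one more tool, called as a command line: name --pt "numbers of a row" for each row, then --argument value for the rest. servo_tool: Moves the arm, as the interface text tells. Its arguments: {"type":"object","properties":{"deltas":{"type":"array","items":{"type":"array","items":{"type":"number"}}},"squeeze":{"type":"number"}},"required":["deltas"]}

```bash
mkdir -p pics; cat > h.py <<'E'
import numpy as np, cv2
from scipy.spatial.transform import Rotation as R
from station import arm
def rot(o):
    o=np.array(o,float)
    return o if o.shape==(3,3) else (R.from_euler('xyz',o).as_matrix() if o.size==3 else R.from_quat(o).as_matrix())
def save(f,n,crop=None,s=1):
    im=f["color"][:,:,::-1]
    if crop: im=im[crop[1]:crop[3],crop[0]:crop[2]]
    cv2.imwrite("pics/"+n+".png",cv2.resize(im,None,fx=s,fy=s,interpolation=cv2.INTER_CUBIC))
def w(f,p): return rot(f["orientation"])@np.array(p)+np.array(f["position"])
def px(f,P):
    c=rot(f["orientation"]).T@(np.array(P)-np.array(f["position"]))
    return cv2.projectPoints(c.reshape(1,1,3),np.zeros(3),np.zeros(3),np.array(f["K"]),np.array(f["distortion"]))[0].ravel()
def onz(f,uv,z):
    n=cv2.undistortPoints(np.array([[uv]],float),np.array(f["K"]),np.array(f["distortion"])).ravel()
    d=rot(f["orientation"])@np.array([n[0],n[1],1]); p=np.array(f["position"])
    return p+d*(z-p[2])/d[2]
E
python3 - <<'E'
from h import *
s=arm.get_state(); print(s["t"],s["eef_pos"],s["ee_rot"],s["width"])
T=[]
for n in("top","scene"):
    f=arm.grab_frame(n); save(f,n+"0",s=1); T.append(f["color"])
    print(n,f["position"],f["orientation"])
    for q in("bracket","punch","rest","punch_tip","lens_post","bottle","screw_tray","lens"):
        for d in arm.recognise(q,f):
            if d["conf"]>.3:
                P=w(f,d["at"]); print(q,round(d["conf"],2),P.round(3),px(f,P).round())
cv2.imwrite("pics/both.png",cv2.resize(np.hstack(T)[:,:,::-1],(1120,420)))
E
```

```text
0.0 [ 0.19789136 -0.64483516  0.22561859] [ 3.13994310e+00 -1.32245171e-04 -2.84388181e+00] 0.08752714159077624
top [ 0.50550054 -0.06640145  1.01086379] [-3.07016049  0.02285165 -1.55819361]
bracket 0.82 [0.507 0.088 0.011] [229. 245.]
bracket 0.55 [0.532 0.248 0.029] [162. 234.]
bracket 0.55 [ 0.412 -0.08   0.011] [297. 285.]
punch 0.89 [ 0.51  -0.284  0.056] [385. 245.]
punch 0.67 [ 0.688 -0.376  0.011] [418. 174.]
rest 0.61 [ 0.517 -0.297  0.015] [387. 243.]
rest 0.56 [0.507 0.089 0.012] [228. 245.]
punch_tip 0.92 [ 0.691 -0.378  0.009] [419. 173.]
punch_tip 0.76 [ 0.512 -0.281  0.052] [383. 245.]
punch_tip 0.52 [ 0.739 -0.217  0.011] [353. 153.]
lens_post 0.88 [ 0.744 -0.217  0.01 ] [353. 151.]
lens_post 0.42 [ 0.514 -0.286  0.055] [386. 244.]
bottle 0.92 [0.744 0.238 0.067] [164. 144.]
screw_tray 0.8 [0.752 0.019 0.009] [258. 147.]
screw_tray 0.51 [0.742 0.236 0.067] [165. 145.]
lens 0.91 [0.509 0.091 0.011] [228. 244.]
lens 0.67 [0.532 0.243 0.022] [165. 234.]
lens 0.55 [ 0.412 -0.073  0.008] [294. 285.]
lens 0.54 [0.743 0.236 0.063] [166. 145.]
scene [ 1.29736066 -0.37417662  0.56815765] [-2.12078924 -0.00733353  1.16329366]
bracket 0.79 [0.544 0.243 0.049] [383. 197.]
bracket 0.72 [0.521 0.084 0.054] [324. 203.]
bracket 0.68 [ 0.421 -0.086  0.048] [246. 200.]
punch 0.98 [ 0.521 -0.288  0.049] [174. 237.]
punch 0.71 [ 0.707 -0.383  0.016] [145. 318.]
rest 0.65 [0.748 0.016 0.017] [347. 276.]
punch_tip 0.95 [ 0.711 -0.378  0.016] [148. 319.]
punch_tip 0.83 [ 0.526 -0.289  0.048] [174. 239.]
lens_post 0.91 [ 0.756 -0.23   0.033] [233. 306.]
bottle 0.78 [0.761 0.236 0.053] [438. 241.]
bottle 0.67 [0.518 0.084 0.048] [324. 204.]
screw_tray 0.81 [0.749 0.017 0.017] [348. 276.]
screw_tray 0.51 [ 0.53  -0.297  0.005] [173. 257.]
lens 0.9 [0.518 0.083 0.049] [323. 204.]
lens 0.89 [ 0.417 -0.088  0.052] [244. 198.]
lens 0.63 [0.537 0.242 0.049] [381. 196.]
```

View pics/top0.png

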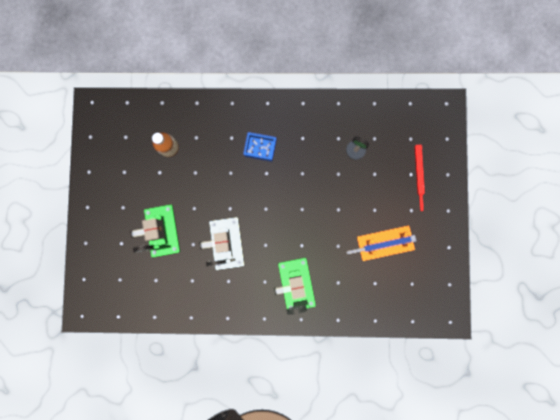

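View pics/scene0.png

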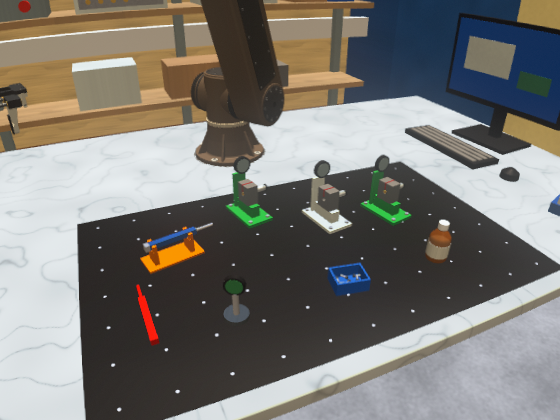

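The top view shows three look-alike mounts: green (160,232), white (225,243) and green (296,287). It also shows two punches: red (419,177), and blue (386,243) in the orange rest, with its nose at (348,252). I choose the white mount and the blue punch. Their +y sides face left, which is world +y. Next I'll measure both by colour and check the choice in a close crop.

```bash
cat > seg.py <<'E'
from h import *
def seg(f,kind,roi,z):
    hsv=cv2.cvtColor(f["color"],cv2.COLOR_RGB2HSV); H,S,V=[hsv[:,:,i].astype(int) for i in range(3)]
    m={"orange":(H>5)&(H<22)&(S>150)&(V>120),"white":(S<60)&(V>150),"blue":(H>100)&(H<130)&(S>110)&(V>60),"green":(H>40)&(H<80)&(S>120)&(V>90),"red":((H<6)|(H>172))&(S>100)&(V>60)}[kind]
    k=np.zeros_like(m); k[roi[1]:roi[3],roi[0]:roi[2]]=1; m=m&k
    ys,xs=np.nonzero(m); 
    P=np.array([onz(f,(x,y),z)[:2] for x,y in zip(xs,ys)])
    c,sz,a=cv2.minAreaRect((P*1000).astype(np.float32))
    return len(xs),np.round(c,1),np.round(sz,1),round(a,2)
E
python3 - <<'E'
from seg import *
f=arm.grab_frame("top")
print("rest",seg(f,"orange",(340,215,430,270),.006))
print("punch",seg(f,"blue",(350,225,425,260),.052))
print("white",seg(f,"white",(205,210,250,275),.01))
print("green3",seg(f,"green",(270,250,320,315),.01))
for uv,z in (((348,252),.047),((297,308),.12),((218,264),.12),((283,291),.065),((205,245),.065)): print(uv,onz(f,uv,z).round(3))
save(f,"crop",(195,195,435,325),3.3)
E
```

```text
rest (960, array([ 516.9, -296.3]), array([ 62.3, 132.3]), 12.82)
punch (158, array([ 515.4, -291.2]), array([  9.6, 105.2]), 12.39)
white (1389, array([518.8, 104.3]), array([142. ,  90.2]), 8.77)
green3 (578, array([413.4, -79. ]), array([118.2,  68.2]), 11.84)
(348, 252) [ 0.494 -0.199  0.047]
(297, 308) [ 0.373 -0.079  0.12 ]
(218, 264) [0.465 0.094 0.12 ]
(283, 291) [ 0.402 -0.048  0.065]
(205, 245) [0.506 0.136 0.065]
```

View pics/crop.png

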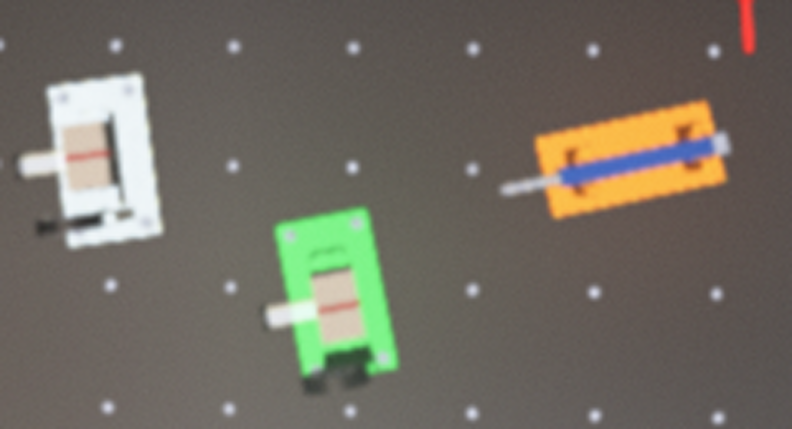

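The crop confirms the white mount with its sleeve to +y, and the blue punch in the orange rest with its nose to +y. Now I'll move above the rest and turn the tool x axis along the nose.

servo_tool --pt "-1 -31.3 18.6 -2 0 0 0" --pt "-1 -31.3 18.6 -2 0 0 0" --pt "-1 -31.3 18.6 -2 0 0 0" --pt "-1 -31.3 18.6 -2 0 0 0" --pt "-1 -31.3 18.6 -2 0 0 0" --pt "-1 -31.3 18.6 -2 0 0 0" --pt "-1 -31.3 18.6 -2 0 0 0" --pt "-1 -31.3 18.6 -2 0 0 0" --pt "-1 -31.3 18.6 -2 0 0 0" --pt "-1 -31.3 18.6 -2 0 0 0" --pt "-1 -31.3 18.6 -2 0 0 0" --pt "-1 -31.3 18.6 -2 0 0 0" --pt "-1 -31.3 18.6 -2 0 0 0"

```text
t: 2.03
eef_pos: [0.5171, -0.2932, 0.253]
ee_rot: [-3.141, 0.001, -2.844]
force: [0.7, -1.5, 0.5]
width: 0.0878
gripper_force: 0.0
```

servo_tool --pt "-1 0 0 0 0 0 6.74" --pt "-1 0 0 0 0 0 6.74" --pt "-1 0 0 0 0 0 6.74" --pt "-1 0 0 0 0 0 6.74" --pt "-1 0 0 0 0 0 6.74" --pt "-1 0 0 0 0 0 6.74" --pt "-1 0 0 0 0 0 6.74" --pt "-1 0 0 0 0 0 6.74" --pt "-1 0 0 0 0 0 6.74" --pt "-1 0 0 0 0 0 6.74" --pt "-1 0 0 0 0 0 6.74" --pt "-1 0 0 0 0 0 6.74" --pt "-1 0 0 0 0 0 6.74" --pt "-1 0 0 0 0 0 6.74" --pt "-1 0 0 0 0 0 0"

```text
t: 3.28
eef_pos: [0.5161, -0.2947, 0.2526]
ee_rot: [3.141, 0.0, 1.787]
force: [0.2, -0.9, -0.5]
width: 0.0873
gripper_force: 0.0
```

```bash
python3 - <<'E'
from h import *
s=arm.get_state(); print(s["t"],s["eef_pos"],np.degrees(s["ee_rot"]),s["q"],s["width"])
f=arm.grab_frame("wrist"); save(f,"wr1")
M=rot(s["ee_rot"]); print("cam in tool",M.T@(np.array(f["position"])-s["eef_pos"]), M.T@rot(f["orientation"]))
for z,P in (("tip",(.494,-.199,.047)),("org",(.516,-.294,.047))): print(z,px(f,P))
E
```

```text
3.2833 [ 0.51609796 -0.2947205   0.25264022] [1.79990243e+02 3.66931700e-03 1.02394541e+02] [-1.90267215e-01  2.11040264e-01 -1.33001341e-01 -9.05594011e-06
 -1.22657299e+00 -2.73499683e+00] 0.08733169594580419
cam in tool [ 0.08414609 -0.00088851 -0.15873623] [[ 5.62498023e-04 -9.52374665e-01 -3.04929796e-01]
 [ 9.99999713e-01  6.90596600e-04 -3.12232016e-04]
 [ 5.07945342e-04 -3.04929533e-01  9.52374780e-01]]
tip [278.99487125  86.20185867]
org [279.96436067 181.37829845]
```

View pics/wr1.png

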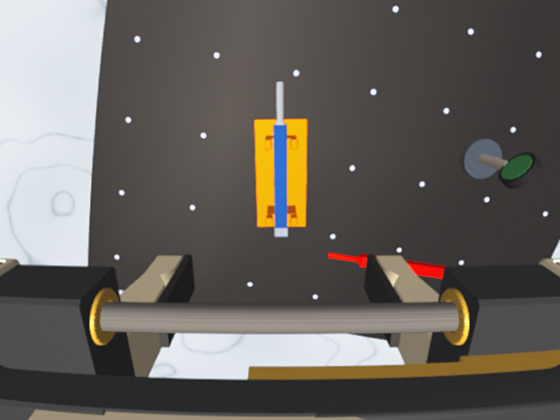

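The wrist view shows the blue punch in the rest, with its tip at (280,83) and handle end at (281,235). With this orientation q6 would leave its range at the mount. I'll measure here, then turn half round.

```bash
python3 - <<'E'
from seg import *
f=arm.grab_frame("wrist")
print("blue top",seg(f,"blue",(255,100,310,240),.054))
print("rest",seg(f,"orange",(240,100,320,240),.006))
for uv in ((279.5,82.5),): print("tip",onz(f,uv,.047))
E
```

```text
blue top (1144, array([ 515.1, -289. ]), array([ 12.2, 109.4]), 13.18)
rest (1060, array([ 517.4, -295.1]), array([ 61.4, 129.5]), 12.85)
tip [ 0.49297324 -0.19559126  0.047     ]
```

servo_tool --pt "-1 0 0 0 0 0 -7.1" --pt "-1 0 0 0 0 0 -7.1" --pt "-1 0 0 0 0 0 -7.1" --pt "-1 0 0 0 0 0 -7.1" --pt "-1 0 0 0 0 0 -7.1" --pt "-1 0 0 0 0 0 -7.1" --pt "-1 0 0 0 0 0 -7.1" --pt "-1 0 0 0 0 0 -7.1" --pt "-1 0 0 0 0 0 -7.1" --pt "-1 0 0 0 0 0 -7.1" --pt "-1 0 0 0 0 0 -7.1" --pt "-1 0 0 0 0 0 -7.1" --pt "-1 0 0 0 0 0 -7.1" --pt "-1 0 0 0 0 0 -7.1" --pt "-1 0 0 0 0 0 -7.1"

```text
t: 4.63
eef_pos: [0.5161, -0.2947, 0.2526]
ee_rot: [-3.142, 0.0, -2.622]
force: [0.0, 0.4, 0.7]
width: 0.0877
gripper_force: 0.0
```

servo_tool --pt "-1 0 0 0 0 0 -7.1" --pt "-1 0 0 0 0 0 -7.1" --pt "-1 0 0 0 0 0 -7.1" --pt "-1 0 0 0 0 0 -7.1" --pt "-1 0 0 0 0 0 -7.1" --pt "-1 0 0 0 0 0 -7.1" --pt "-1 0 0 0 0 0 -7.1" --pt "-1 0 0 0 0 0 -7.1" --pt "-1 0 0 0 0 0 -7.1" --pt "-1 0 0 0 0 0 -7.1" --pt "-1 0 0 0 0 0 -2.5" --pt "-1 0 0 0 0 0 0"

```text
t: 5.63
eef_pos: [0.5161, -0.2947, 0.2526]
ee_rot: [-3.142, -0.0, -1.343]
force: [0.3, 0.7, 0.4]
width: 0.0879
gripper_force: 0.0
```

servo_tool --pt "-1 0 0 35 0 0 0" --pt "-1 0 0 35 0 0 0" --pt "-1 0 0 35 0 0 0" --pt "-1 0 0 35 0 0 0" --pt "-1 0 0 35 0 0 0" --pt "-1 0 0 24 0 0 0" --pt "-1 0 0 12 0 0 0" --pt "-1 0 0 12 0 0 0" --pt "-1 0 0 0 0 0 0" --pt "-1 0 0 0 0 0 0"

```text
t: 6.47
eef_pos: [0.5158, -0.2947, 0.0292]
ee_rot: [3.14, 0.0, -1.349]
force: [0.3, 0.1, 0.4]
width: 0.0877
gripper_force: 0.0
```

servo_tool --pt "1 0 0 0 0 0 0" --pt "1 0 0 0 0 0 0" --pt "1 0 0 0 0 0 0" --pt "1 0 0 0 0 0 0" --pt "1 0 0 0 0 0 0" --pt "1 0 0 0 0 0 0" --pt "1 0 0 0 0 0 0" --pt "1 0 0 0 0 0 0" --pt "1 0 0 0 0 0 0" --pt "1 0 0 0 0 0 0" --squeeze 45

```text
t: 7.3
eef_pos: [0.5161, -0.2947, 0.0295]
ee_rot: [3.142, 0.0, -1.349]
force: [-0.2, 0.3, -0.4]
width: 0.026
gripper_force: 0.0
```

servo_tool --pt "1 0 0 0 0 0 0" --pt "1 0 0 0 0 0 0" --pt "1 0 0 0 0 0 0" --pt "1 0 0 0 0 0 0" --pt "1 0 0 0 0 0 0" --pt "1 0 0 0 0 0 0"

```text
t: 7.8
eef_pos: [0.5162, -0.2947, 0.0296]
ee_rot: [-3.141, -0.0, -1.349]
force: [0.5, -0.1, -0.3]
width: 0.0137
gripper_force: 45.0
```

servo_tool --pt "1 0 0 -10 0 0 0" --pt "1 0 0 -20 0 0 0" --pt "1 0 0 -30 0 0 0" --pt "1 0 0 -30 0 0 0" --pt "1 0 0 -30 0 0 0" --pt "1 0 0 -20 0 0 0" --pt "1 0 0 0 0 0 0" --pt "1 0 0 0 0 0 0" --pt "1 0 0 0 0 0 0"

```text
t: 8.55
eef_pos: [0.5153, -0.2944, 0.1692]
ee_rot: [3.141, 0.001, -1.349]
force: [-0.7, -0.7, -2.6]
width: 0.0134
gripper_force: 45.0
```

```bash
python3 - <<'E'
from seg import *
s=arm.get_state(); M=rot(s["ee_rot"]); print(s["t"],s["width"],s["gripper_force"],s["eef_pos"],s["moment"])
f=arm.grab_frame("wrist"); g=arm.grab_frame("top"); h=arm.grab_frame("scene")
cv2.imwrite("pics/held.png",np.hstack([f["color"][:,:,::-1],g["color"][200:410,180:420,::-1].repeat(2,0)[:, :]])[:, :800])
print("tip pred",px(f,np.array(s["eef_pos"])+M@[-.102,0,-.0175]))
# lines on the white mount, top view
img=cv2.resize(g["color"][205:275,190:260,::-1],None,fx=6,fy=6,interpolation=cv2.INTER_CUBIC)
img2=cv2.resize(h["color"][150:240,280:370,::-1],(420,420),interpolation=cv2.INTER_CUBIC)
cv2.imwrite("pics/mount.png",np.hstack([img[:, :380],img2]))
print("red",seg(g,"red",(212,235,232,252),.09))
E
```

```text
8.55 0.013402739972024706 44.99957263469696 [ 0.51527673 -0.29437853  0.16915335] [-0.04332585  0.10567779 -0.014175  ]
tip pred [277.11843622 441.14420978]
red (1, array([515.5,  80.3]), array([0., 0.]), 0.0)
```

View pics/held.png

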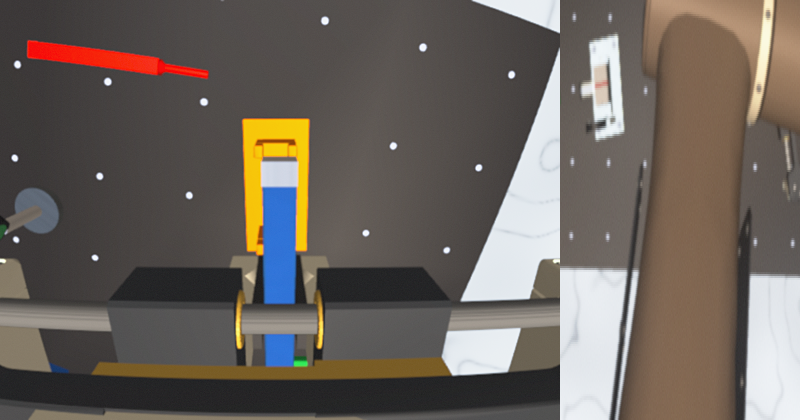

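View pics/mount.png

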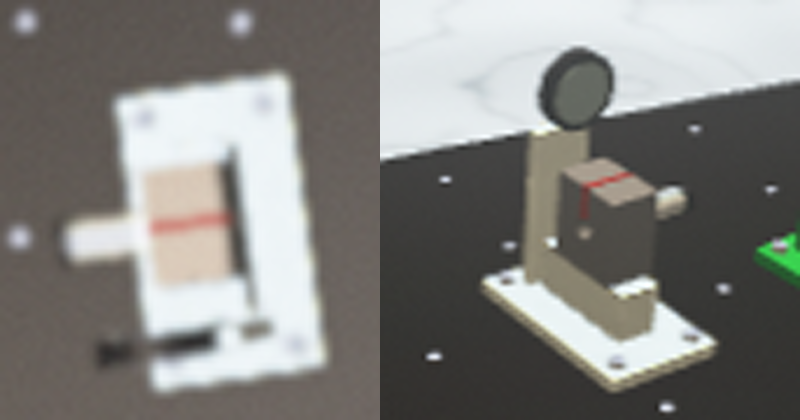

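The held punch is straight in the grip, with its back end at (280,172) in the wrist view. In the mount crop, the red line runs from (152,228) to (230,218) in the left (top-camera) panel. In the right (scene) panel the mouth is at (586,233), and the red line clearly sits off the block's middle.

```bash
python3 - <<'E'
from seg import *
g=arm.grab_frame("top"); h=arm.grab_frame("scene")
# foot corners top view: ordered (+x+y),(+x,-y),(-x,-y),(-x,+y) of bracket; refine w/ fit
c=[(115,100),(288,72),(327,367),(155,392)]
P=np.array([onz(g,(x/6+190-.4,y/6+205-.4),.01)[:2] for x,y in c])*1000
print(P.round(1),P.mean(0).round(1)); 
def ang(v): return np.degrees(np.arctan2(v[1],v[0]))
print("yaw", ang(P[0]-P[3]),ang(P[1]-P[2]),ang(P[0]-P[1])-90,ang(P[3]-P[2])-90,np.linalg.norm(P[0]-P[3]),np.linalg.norm(P[0]-P[1]))
# red ridge by redness-weighted columns
def red(f,roi,ax):
    a=f["color"].astype(float); r=a[:,:,0]-1.0*a[:,:,1]; x0,y0,x1,y1=roi; o=[]
    for t in (range(x0,x1) if ax==0 else range(y0,y1)):
        v=r[y0:y1,t] if ax==0 else r[t,x0:x1]; v=np.clip(v-np.median(v)-8,0,None); s0=y0 if ax==0 else x0
        if v.sum()>25:
            m=(v*np.arange(s0,s0+len(v))).sum()/v.sum(); o.append((t,m) if ax==0 else (m,t))
    return o
o=red(g,(216,234,228,250),0); L=np.array([onz(g,p,.09) for p in o])*1000
vx,vy,x0,y0=cv2.fitLine(L[:,:2].astype(np.float32),cv2.DIST_HUBER,0,.01,.01).ravel()
vx,vy=(vx,vy) if vy>0 else (-vx,-vy)
print("top red",len(o),(x0,y0),"dir yaw",ang((vx,vy))-90)
o2=red(h,(318,180,330,202),1); print("scene red",np.round(o2,1))
for uv in [(323.5,190.3),(334.2,187.5)]: print("scene z=.09",onz(h,uv,.09)*1000)
print("scene mouth z=.065",onz(h,(324.1,199.9),.065)*1000)
t=(P[1]+P[2])/2;print("foot -y mid",t)
E
```

```text
[[564.6 139.5]
 [577.   68.1]
 [456.3  49.6]
 [445.2 119.9]] [510.8  94.3]
yaw 9.28147946769263 8.702985101506787 9.837281891571337 8.968847376053048 121.04819127061332 72.4106941663536
top red 12 (np.float32(513.9222), np.float32(93.04608)) dir yaw 7.9538803
scene red [[328.1 188. ]
 [325.5 189. ]
 [323.7 190. ]
 [323.5 191. ]
 [323.5 192. ]
 [323.4 193. ]
 [323.4 194. ]
 [323.4 195. ]
 [323.4 196. ]]
scene z=.09 [520.63815388  79.51170933  90.        ]
scene z=.09 [517.85145943 110.85192397  90.        ]
scene mouth z=.065 [524.44195791  80.83982702  65.        ]
foot -y mid [516.62950872  58.87762523]
```

```bash
python3 - <<'E'
from seg import *
h=arm.grab_frame("scene")
q=lambda x,y:((x-380)/4.667+280-.4,y/4.667+150-.4)
c=[onz(h,q(*p),.01)[:2]*1000 for p in((484,281),(612,382),(714,341))]
print(np.round(c,1)); ctr=(c[0]+c[2])/2; v=c[1]-c[0]; a=np.arctan2(v[1],v[0]); print("ctr",ctr,np.degrees(a),np.linalg.norm(v))
a=np.radians(9.1); B=np.array([[np.cos(a),np.sin(a)],[-np.sin(a),np.cos(a)]])
for uv,z in (((323.4,190.0),.09),((334.2,187.5),.09),((324.1,199.9),.065),((323.4,196),.075)):
    print(uv,(B@(onz(h,uv,z)[:2]*1000-ctr)).round(1))
# block top corners relative to line: block left corner(drive,-x) & right
for p in ((560,172),(655,190),(598,158)): print("blk",(B@(onz(h,q(*p),.09)[:2]*1000-ctr)).round(1))
# projection of hypothetical mouths, centre from top
for x in (2,4,6,8):
    P=np.r_[(B.T@[x,-15]+[510.8,94.3])/1000,.065]; print(x,px(h,P))
print(px(h,[.5108,.0943,.01]), px(h,np.r_[ctr/1000,.01]))
E
```

```text
[[463.9  51.9]
 [580.5  68.5]
 [567.2 138. ]]
ctr [515.57017069  94.97338397] 8.11454825881621 117.73480522930133
(323.4, 190.0) [  1.2 -15.3]
(334.2, 187.5) [ 4.8 15.3]
(324.1, 199.9) [  6.5 -15.4]
(323.4, 196) [  4.  -16.3]
blk [-20.3 -15. ]
blk [21.7 15.1]
blk [-22.5  12.1]
2 [321.9258176  198.25981609]
4 [322.41996312 198.59910113]
6 [322.91545255 198.93932889]
8 [323.41229073 199.28050285]
[324.85271412 215.23845512] [325.98399117 216.09275378]
```

servo_tool --pt "1 -23.3 -7.5 0 0 0 0" --pt "1 -23.3 -7.5 0 0 0 0" --pt "1 -23.3 -7.5 0 0 0 0" --pt "1 -23.3 -7.5 0 0 0 0" --pt "1 -23.3 -7.5 0 0 0 0" --pt "1 -23.3 -7.5 0 0 0 0" --pt "1 -23.3 -7.5 0 0 0 0" --pt "1 -23.3 -7.5 0 0 0 0" --pt "1 -23.3 -7.5 0 0 0 0" --pt "1 -23.3 -7.5 0 0 0 0" --pt "1 0 0 0 0 0 3.7" --pt "1 0 0 20 0 0 0" --pt "1 0 0 20 0 0 0" --pt "1 0 0 20 0 0 0" --pt "1 0 0 20 0 0 0" --pt "1 0 0 20 0 0 0" --pt "1 0 0 21.7 0 0 0" --pt "1 0 0 0 0 0 0" --pt "1 0 0 0 0 0 0"

```text
t: 10.43
eef_pos: [0.5372, -0.0512, 0.047]
ee_rot: [3.138, -0.001, -1.414]
force: [0.0, 0.0, -0.1]
width: 0.0135
gripper_force: 45.0
```

```bash
python3 - <<'E'
from seg import *
s=arm.get_state(); M=rot(s["ee_rot"]); print(s["t"],s["eef_pos"],np.degrees(s["ee_rot"]),s["q"][5],s["force"],s["moment"])
g=arm.grab_frame("top"); h=arm.grab_frame("scene")
tip=np.array(s["eef_pos"])+M@[-.102,0,-.0175]; print("tip",tip,px(g,tip),px(h,tip))
a=cv2.resize(g["color"][195:295,190:290,::-1],(400,400),interpolation=cv2.INTER_CUBIC)
b=cv2.resize(h["color"][150:250,255:355,::-1],(400,400),interpolation=cv2.INTER_CUBIC)
cv2.imwrite("pics/pre.png",np.hstack([a,b]))
E
```

```text
10.4333 [ 0.53717807 -0.05122248  0.04697261] [ 1.79812727e+02 -2.98839629e-02 -8.09881300e+01] -0.11131778264946421 [ 0.0183522   0.03575731 -0.13680402] [0.05384209 0.02358541 0.02781326]
tip [0.52125595 0.04953638 0.06441932] [241.96449313 238.83502481] [312.09682549 201.9483197 ]
```

View pics/pre.png

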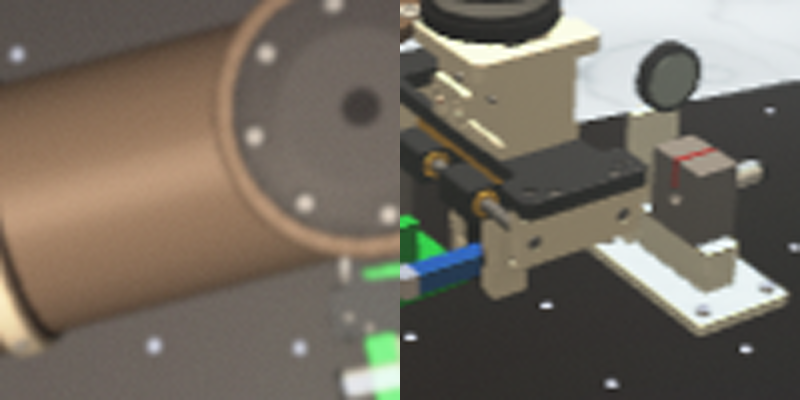

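In the scene panel, the mouth shows at (675,200). The punch nose is hidden behind the finger, so I'll go by feel. I'm advancing to just short of the face.

servo_tool --pt "1 -9 0 -0.5 0 0 0" --pt "1 -9 0 0 0 0 0" --pt "1 -7 0 0 0 0 0" --pt "1 -2 0 0 0 0 0" --pt "1 0 0 0 0 0 0"

```text
t: 10.95
eef_pos: [0.5339, -0.0233, 0.0489]
ee_rot: [-3.141, 0.0, -1.412]
force: [0.2, 0.2, -2.2]
width: 0.0136
gripper_force: 45.0
```

servo_tool --pt "1 -1 0 0 0 0 0" --pt "1 -1 0 0 0 0 0" --pt "1 -1 0 0 0 0 0" --pt "1 0 0 0 0 0 0"

```text
t: 11.28
eef_pos: [0.5333, -0.0213, 0.0483]
ee_rot: [3.141, -0.0, -1.414]
force: [-0.6, 0.3, -1.8]
width: 0.0135
gripper_force: 45.0
```

servo_tool --pt "1 -1 0 0 0 0 0" --pt "1 -1 0 0 0 0 0" --pt "1 0 0 0 0 0 0"

```text
t: 11.53
eef_pos: [0.5329, -0.0193, 0.0483]
ee_rot: [3.141, 0.0, -1.414]
force: [0.2, 0.0, -2.0]
width: 0.0133
gripper_force: 45.0
```

servo_tool --pt "1 -1 0 0 0 0 0" --pt "1 0 0 0 0 0 0"

```text
t: 11.7
eef_pos: [0.5328, -0.0183, 0.0483]
ee_rot: [3.142, 0.0, -1.414]
force: [-0.2, 0.2, -2.0]
width: 0.0137
gripper_force: 45.0
```

servo_tool --pt "1 -1 0 0 0 0 0" --pt "1 -1 0 0 0 0 0" --pt "1 0 0 0 0 0 0"

```text
t: 11.95
eef_pos: [0.5325, -0.0162, 0.0484]
ee_rot: [-3.142, 0.0, -1.414]
force: [0.2, 1.1, -2.2]
width: 0.0136
gripper_force: 45.0
```

servo_tool --pt "1 -1 0 0 0 0 0" --pt "1 -0.5 0 0 0 0 0" --pt "1 0 0 0 0 0 0"

```text
t: 12.2
eef_pos: [0.5323, -0.0148, 0.0484]
ee_rot: [3.142, 0.0, -1.414]
force: [-0.6, 0.7, -1.4]
width: 0.0134
gripper_force: 45.0
```

servo_tool --pt "1 -1 0 0 0 0 0" --pt "1 -0.5 0 0 0 0 0" --pt "1 0 0 0 0 0 0"

```text
t: 12.45
eef_pos: [0.532, -0.0136, 0.0484]
ee_rot: [3.141, -0.0, -1.414]
force: [0.7, -0.8, -1.8]
width: 0.0136
gripper_force: 45.0
```

servo_tool --pt "1 -1 0 0 0 0 0" --pt "1 -0.5 0 0 0 0 0" --pt "1 0 0 0 0 0 0"

```text
t: 12.7
eef_pos: [0.5317, -0.0129, 0.0484]
ee_rot: [3.141, -0.001, -1.414]
force: [1.4, -7.0, -2.3]
width: 0.0136
gripper_force: 45.0
```

servo_tool --pt "1 -0.5 0 0 0 0 0" --pt "1 -0.5 0 0 0 0 0" --pt "1 0 0 0 0 0 0"

```text
t: 12.95
eef_pos: [0.5316, -0.0121, 0.0484]
ee_rot: [3.141, -0.001, -1.414]
force: [2.2, -8.2, -1.8]
width: 0.0138
gripper_force: 45.0
```

servo_tool --pt "1 -0.5 0 0 0 0 0" --pt "1 -0.5 0 0 0 0 0" --pt "1 0 0 0 0 0 0"

```text
t: 13.2
eef_pos: [0.5314, -0.0111, 0.0485]
ee_rot: [3.141, -0.001, -1.414]
force: [2.6, -8.0, -1.5]
width: 0.0132
gripper_force: 45.0
```

The force plateaus at about 8.5 N, so the nose is in the hole and the pin is sliding. I'll keep pushing steadily.

servo_tool --pt "1 -1 0 0 0 0 0" --pt "1 -1 0 0 0 0 0" --pt "1 -1 0 0 0 0 0" --pt "1 -1 0 0 0 0 0" --pt "1 -1 0 0 0 0 0" --pt "1 -1 0 0 0 0 0"

```text
t: 13.7
eef_pos: [0.5305, -0.0053, 0.0484]
ee_rot: [3.141, -0.001, -1.414]
force: [2.2, -9.3, -2.3]
width: 0.0132
gripper_force: 45.0
```

servo_tool --pt "1 -1 0 0 0 0 0" --pt "1 -1 0 0 0 0 0" --pt "1 -1 0 0 0 0 0" --pt "1 -1 0 0 0 0 0" --pt "1 -1 0 0 0 0 0" --pt "1 -1 0 0 0 0 0"

```text
t: 14.2
eef_pos: [0.5296, 0.0006, 0.0485]
ee_rot: [3.141, -0.001, -1.414]
force: [3.2, -8.9, -1.8]
width: 0.0138
gripper_force: 45.0
```

servo_tool --pt "1 -1 -0.2 0 0 0 0" --pt "1 -1 -0.2 0 0 0 0" --pt "1 -1 0 0 0 0 0" --pt "1 -1 0 0 0 0 0" --pt "1 -1 0 0 0 0 0" --pt "1 -1 0 0 0 0 0" --pt "1 -1 0 0 0 0 0"

```text
t: 14.78
eef_pos: [0.5286, 0.0076, 0.0484]
ee_rot: [3.14, -0.001, -1.414]
force: [2.2, -9.1, -1.3]
width: 0.0134
gripper_force: 45.0
```

servo_tool --pt "1 -0.7 0 0 0 0 0" --pt "1 -0.7 0 0 0 0 0" --pt "1 -0.6 0 0 0 0 0"

```text
t: 15.03
eef_pos: [0.5283, 0.0095, 0.0484]
ee_rot: [3.14, -0.001, -1.414]
force: [1.9, -9.2, -2.0]
width: 0.0136
gripper_force: 45.0
```

servo_tool --pt "1 -0.5 0 0 0 0 0" --pt "1 -0.5 0 0 0 0 0"

```text
t: 15.2
eef_pos: [0.5282, 0.0105, 0.0484]
ee_rot: [3.141, -0.001, -1.414]
force: [1.5, -9.0, -2.6]
width: 0.0137
gripper_force: 45.0
```

Travel so far is 23.7 mm. From here I'll creep in 0.5 mm steps.

servo_tool --pt "1 -0.5 0 0 0 0 0" --pt "1 -0.5 0 0 0 0 0"

```text
t: 15.37
eef_pos: [0.528, 0.0115, 0.0484]
ee_rot: [3.141, -0.001, -1.414]
force: [1.1, -10.5, -1.3]
width: 0.0138
gripper_force: 45.0
```

servo_tool --pt "1 -0.5 0 0 0 0 0" --pt "1 -0.3 0 0 0 0 0"

```text
t: 15.53
eef_pos: [0.5279, 0.0123, 0.0484]
ee_rot: [3.14, -0.001, -1.414]
force: [1.5, -8.8, -1.6]
width: 0.0133
gripper_force: 45.0
```

servo_tool --pt "1 -0.4 0 0 0 0 0" --pt "1 -0.2 0 0 0 0 0"

```text
t: 15.7
eef_pos: [0.5278, 0.0129, 0.0484]
ee_rot: [3.14, -0.001, -1.414]
force: [1.2, -8.3, -0.4]
width: 0.0136
gripper_force: 45.0
```

servo_tool --pt "1 -0.5 0 0 0 0 0" --pt "1 -0.3 0 0 0 0 0"

```text
t: 15.87
eef_pos: [0.5277, 0.0137, 0.0484]
ee_rot: [3.14, -0.001, -1.414]
force: [1.5, -10.0, -1.4]
width: 0.0136
gripper_force: 45.0
```

servo_tool --pt "1 -0.4 0 0 0 0 0" --pt "1 -0.2 0 0 0 0 0"

```text
t: 16.03
eef_pos: [0.5276, 0.0143, 0.0484]
ee_rot: [3.141, -0.001, -1.414]
force: [2.4, -8.9, -1.8]
width: 0.0136
gripper_force: 45.0
```

servo_tool --pt "1 -0.4 0 0 0 0 0" --pt "1 0 0 0 0 0 0"

```text
t: 16.2
eef_pos: [0.5275, 0.0144, 0.0484]
ee_rot: [3.14, -0.002, -1.414]
force: [2.2, -11.3, -2.0]
width: 0.014
gripper_force: 45.0
```

servo_tool --pt "1 -0.4 0 0 0 0 0" --pt "1 0 0 0 0 0 0"

```text
t: 16.37
eef_pos: [0.5274, 0.0144, 0.0484]
ee_rot: [3.14, -0.002, -1.414]
force: [2.6, -12.8, -1.1]
width: 0.0137
gripper_force: 45.0
```

servo_tool --pt "1 -0.4 0 0 0 0 0" --pt "1 0 0 0 0 0 0"

```text
t: 16.53
eef_pos: [0.5273, 0.0145, 0.0484]
ee_rot: [3.14, -0.003, -1.414]
force: [3.5, -15.5, -1.4]
width: 0.0135
gripper_force: 45.0
```

servo_tool --pt "1 -0.4 0 0 0 0 0" --pt "1 0 0 0 0 0 0"

```text
t: 16.7
eef_pos: [0.5272, 0.0146, 0.0484]
ee_rot: [3.14, -0.003, -1.414]
force: [3.0, -16.5, -0.4]
width: 0.0135
gripper_force: 45.0
```

servo_tool --pt "1 2 0 0 0 0 0" --pt "1 3 0 0 0 0 0" --pt "1 5 0 0 0 0 0" --pt "1 5 0 0 0 0 0" --pt "1 5 0 0 0 0 0" --pt "1 5 0 0 0 0 0" --pt "1 5 0 0 0 0 0" --pt "1 5 0 0 0 0 0" --pt "1 6 0 0 0 0 0" --pt "1 6 0 0 0 0 0" --pt "1 6 0 0 0 0 0" --pt "1 6 0 0 0 0 0" --pt "1 6 0 0 0 0 0" --pt "1 0 0 0 0 0 0"

```text
t: 17.87
eef_pos: [0.5379, -0.048, 0.0483]
ee_rot: [3.141, -0.0, -1.415]
force: [-0.2, -0.5, -1.6]
width: 0.0135
gripper_force: 45.0
```

servo_tool --pt "1 0 0 -20 0 0 0" --pt "1 0 0 -20 0 0 0" --pt "1 0 0 -20 0 0 0" --pt "1 0 0 -20 0 0 0" --pt "1 0 0 -20 0 0 0" --pt "1 0 0 -20 0 0 0" --pt "1 0 0 0 0 0 -3.8" --pt "1 0 0 0 0 0 0"

```text
t: 18.53
eef_pos: [0.5384, -0.0468, 0.1697]
ee_rot: [-3.139, 0.0, -1.344]
force: [0.2, -0.7, -2.7]
width: 0.0138
gripper_force: 45.0
```

```bash
python3 - <<'E'
from h import *
s=arm.get_state(); M=rot(s["ee_rot"]); print(s["t"],s["eef_pos"],np.degrees(s["ee_rot"]))
print("to rest, tool axes mm",(M.T@(np.array([.5162,-.2947,.0296])-s["eef_pos"])*1000).round(1))
h=arm.grab_frame("scene"); f=arm.grab_frame("wrist")
a=cv2.resize(h["color"][150:240,290:380,::-1],(400,400),interpolation=cv2.INTER_CUBIC)
b=cv2.resize(f["color"][:,:,::-1],(400,300)); b=np.vstack([b,np.zeros((100,400,3),np.uint8)])
cv2.imwrite("pics/after.png",np.hstack([a,b]))
E
```

```text
18.5333 [ 0.5384392  -0.04677975  0.16974023] [-1.79834918e+02  9.61486348e-03 -7.70282872e+01]
to rest, tool axes mm [236.6  77.7 139.9]
```

View pics/after.png

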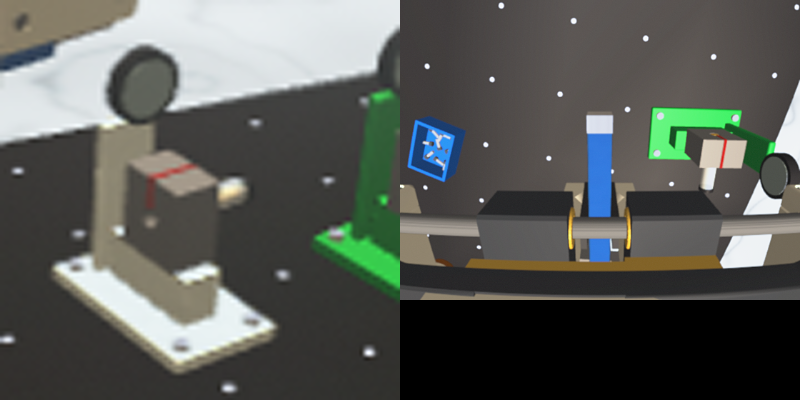

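The sleeve now shows a brass tint at (232,192). In the wrist view the punch is straight, with its back end at the same row as before, so it hasn't slipped. Back to the rest.

servo_tool --pt "1 23.7 7.8 0 0 0 0" --pt "1 23.7 7.8 0 0 0 0" --pt "1 23.7 7.8 0 0 0 0" --pt "1 23.7 7.8 0 0 0 0" --pt "1 23.7 7.8 0 0 0 0" --pt "1 23.7 7.8 0 0 0 0" --pt "1 23.7 7.8 0 0 0 0" --pt "1 23.7 7.8 0 0 0 0" --pt "1 23.7 7.8 0 0 0 0" --pt "1 23.3 7.5 0 0 0 0" --pt "1 0 0 30 0 0 0" --pt "1 0 0 30 0 0 0" --pt "1 0 0 30 0 0 0" --pt "1 0 0 15 0 0 0" --pt "1 0 0 0 0 0 0" --pt "1 0 0 0 0 0 0" --pt "1 0 0 0 0 0 0"

```text
t: 20.05
eef_pos: [0.5151, -0.2952, 0.0641]
ee_rot: [-3.141, -0.001, -1.348]
force: [0.2, -0.5, -1.4]
width: 0.0137
gripper_force: 45.0
```

```bash
python3 - <<'E'
from h import *
s=arm.get_state(); M=rot(s["ee_rot"]); print(s["t"],s["eef_pos"],np.degrees(s["ee_rot"]))
print("to rest, tool axes mm",(M.T@(np.array([.5162,-.2947,.0296])-s["eef_pos"])*1000).round(1))
E
```

```text
20.05 [ 0.51512364 -0.29518617  0.06405217] [-1.79977500e+02 -3.61386943e-02 -7.72122654e+01]
to rest, tool axes mm [-0.3 -1.1 34.5]
```

servo_tool --pt "1 -0.3 -1.1 10 0 0 0" --pt "1 0 0 10 0 0 0" --pt "1 0 0 8 0 0 0" --pt "1 0 0 4 0 0 0" --pt "1 0 0 2 0 0 0" --pt "1 0 0 0 0 0 0" --pt "1 0 0 0 0 0 0"

```text
t: 20.63
eef_pos: [0.5153, -0.2943, 0.0295]
ee_rot: [3.141, 0.0, -1.347]
force: [-1.4, 2.1, 2.9]
width: 0.0134
gripper_force: 45.0
```

servo_tool --pt "-1 0 0 0 0 0 0" --pt "-1 0 0 0 0 0 0" --pt "-1 0 0 0 0 0 0" --pt "-1 0 0 0 0 0 0" --pt "-1 0 0 0 0 0 0" --pt "-1 0 0 0 0 0 0" --pt "-1 0 0 0 0 0 0" --pt "-1 0 0 0 0 0 0" --pt "-1 0 0 0 0 0 0" --pt "-1 0 0 0 0 0 0" --pt "-1 0 0 0 0 0 0" --pt "-1 0 0 0 0 0 0"

```text
t: 21.63
eef_pos: [0.5155, -0.2944, 0.0294]
ee_rot: [-3.142, 0.0, -1.347]
force: [-0.5, 0.6, 0.2]
width: 0.0857
gripper_force: 0.0
```

servo_tool --pt "-1 0 0 -10 0 0 0" --pt "-1 0 0 -25 0 0 0" --pt "-1 0 0 -35 0 0 0" --pt "-1 0 0 -35 0 0 0" --pt "-1 0 0 -35 0 0 0" --pt "-1 0 0 -35 0 0 0" --pt "-1 0 0 -25 0 0 0" --pt "-1 0 0 0 0 0 0" --pt "-1 0 0 0 0 0 0"

```text
t: 22.38
eef_pos: [0.5162, -0.2946, 0.2321]
ee_rot: [-3.137, -0.002, -1.347]
force: [-0.3, 0.7, -1.1]
width: 0.0876
gripper_force: 0.0
```

```bash
python3 - <<'E'
from h import *
s=arm.get_state(); print(s["t"],s["eef_pos"],s["width"],s["force"])
h=arm.grab_frame("scene"); f=arm.grab_frame("wrist")
a=cv2.resize(h["color"][200:290,120:250,::-1],(400,277),interpolation=cv2.INTER_CUBIC)
b=cv2.resize(f["color"][:,:,::-1],(400,300)); a=np.vstack([a,np.zeros((23,400,3),np.uint8)])
cv2.imwrite("pics/end.png",np.hstack([a,b]))
E
```

```text
22.3833 [ 0.51617314 -0.29459877  0.23208342] 0.08755930916142603 [-0.29460838  0.68752428 -1.07885245]
```

View pics/end.png

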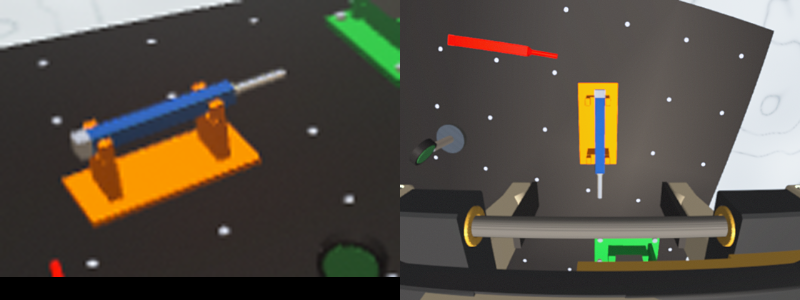

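The punch lies in both notches: its handle runs from (85,140) to (230,90) in the scene panel. The gripper is clear of everything.

```bash
python3 -c "
from station import arm
print(arm.job_done())"
```

```text
the job is handed in; nothing more can be done
None
```

The job is handed in: I pushed the pin about 28 mm until it stopped firmly, which I take to be the end cap (about 17 N at most), then laid the blue punch back in both notches of its rest and let go, at about 22 s of the 72 s allowed.

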